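# Open a gate valve and back it off a quarter turn

### The job

Open the larger of the two gate valves on the bench all the way: crank its handwheel anticlockwise (seen from above) by the upright revolving grip until you feel the stop. Then turn it back clockwise a quarter turn so that it cannot seize, and let go. Leave the smaller valve as it is.

Things in the scene. Friction and masses are not known exactly. Their poses are not given: they have to be found in the camera images.
- supply_hub (a point): Larger gate valve, brass, fixed to the bench, a copper elbow at either end going down into it; level grey handwheel, 133 mm outside diameter. The point is on the wheel's vertical axis at the hub's top, 108 mm above the bench (rim top 107 mm). A thin steel stem rises from the hub as it opens, up to 14 mm. The two valves may change places; their yaw varies.
- supply_grip (a point): Centre of the upright black crank grip on the larger wheel, 50 mm out from the wheel's axis, 138 mm above the bench; goes round with the wheel. A round barrel 19 mm in diameter, 50 mm tall (110 to 160 mm above the bench), it revolves freely on its own pin, so a gripper can hold it and go round without turning the wrist.
- supply_wheel (a joint): Turn of the larger handwheel in rad: 0 is shut, growing anticlockwise seen from above (opening), ending at a hard stop at 15.71 (fully open, 2.5 turns). It starts 1.2 to 2 turns short of that stop. Friction is about 0.12 N m (2.4 N at the grip); it stays where it is left.
- drain_grip (a point): Centre of the crank grip of the smaller gate valve (same build, wheel of 91 mm outside diameter, grip 34 mm out from its axis, centre 109 mm above the bench, top at 131 mm). Not to be turned.

How it is judged (in metres and radians):
On the way:
1. the larger wheel is cranked anticlockwise to its open stop (value of joint supply_wheel above 15.588 rad), for 0.1 s.
At the end, for the whole second after the job is handed in: The larger wheel, after reaching its open stop (within 7 degrees), rests a quarter turn (90 degrees, give or take 23) clockwise from that stop, and the smaller valve's grip is within 12 mm of where it was (value of joint supply_wheel between 13.737 and 14.537 rad and velocity of joint supply_wheel between -0.05 and 0.05 rad/s and distance of drain_grip from where it was at the start of the episode below 0.012 m); the robot touches nothing.
It fails at once if the smaller valve is turned (its grip moves more than 12 mm) (distance of drain_grip from where it was at the start of the episode above 0.012 m).
It also fails if it takes over 67 s, if anything falls off the work surface, if the arm or the gripper's body presses on something with over 40 N, if the wrist force passes 120 N, or if a joint passes its speed limit or range.

### The arm

A 6-joint arm with a two-finger parallel gripper is mounted at the origin on a cart in front of the work surface, level with it; the furniture and walls round the work are solid. World frame = base frame: x ahead of the robot, y to its left, z up, the work surface at z = 0. Lengths are in m, angles in degrees, forces in N, time in s.
With the tool pointing down it reaches from about 0.4 to 0.825 m from the base axis. Payload 7 kg.
Tool frame: the origin (TCP) lies on the centre line of the jaws, within the pads' length; the fingertips stand 11 mm ahead of it and the grasp point (between the pads) lies 8 mm behind it; z points along the fingers, y is the line along which they close (so a half turn about z gives the same grasp; the last joint's range is limited). The gripper opens to 88 mm and grips with 3 to 60 N. Pads are 19 mm wide; open, the fingers measure 130 mm over their backs; the gripper's body (78 mm by 193 mm) begins 47 mm behind the grasp point.
Start: joints at [91.736, 20.546, 0.682, 0, -70.136, -16.507], TCP at [0.172, 0.653, 0.238] pointing down, gripper open.
Joint ranges: [-176.03, 176.03], [-82.01, 121.73], [-58.28, 71.71], [-173.87, 95.51], [-174.79, -0.11], [-173.66, 173.66]. Speed limits (degrees/s): [136.94, 136.94, 172.46, 180, 180, 180].

### API

Orientations are given as [roll, pitch, yaw] about the fixed x, y, z axes, in that order (R = Rz(yaw) Ry(pitch) Rx(roll)).
In Python, from plant import r, capture, camera_model, job gives the robot as it stands.
- The arm moves only by the tool drive_tool, never from a script. Its argument "increments" is a list that holds one entry, the list of rows, each a list of 5 numbers: the gripper's target within -1 to 1 (fully open at 1, half-way at 0, shut at -1), then the shift along the tool's x, y, z scaled (see below), then the turn about the tool's z scaled (see below). In form: [[[gripper, tx, ty, tz, roll], ...]]. A call has 1 to 5 rows; each row is the pose to reach, as a shift and turn from the pose commanded when the call began, along the tool's axes at that moment, turning the shorter way round; what a row does not reach only later rows make up. The controller multiplies each number of a shift by 120 mm and each number of a turn by 360 degrees. A row lasts 1/8 s, in which the tool goes at most 62.5 mm and 10.7 degrees, less where a joint would pass 70% of its speed; a pose out of reach is approached as far as the arm can. A call with a number of a shift or a turn outside -1 to 1 is refused whole. A call with a gripper value outside its range is refused whole. The fingers move at their own pace and stop on an object; "squeeze" is the grip in N (left out, the last holds). Time passes only in rows, so rows that repeat a pose let the fingers close. It gives the time, the measured TCP pose, the force, the opening and the grip force at its end, in the units of the state.
- r.get_state(): the state, without advancing time (a new reading comes with each control period).
- capture(name): name is "side" or "top" or "wrist"; returns the picture (400x640x3 uint8, red, green, blue); there is no depth.
- camera_model(name): a dict with "camera_matrix" (3x3 intrinsics, pixels), "k1" (the pictures are not rectified: a ray, as slopes to the right and down, at radius r is drawn at 1 + k1 r^2 times it, then the intrinsics apply), "rvec" (rotation vector, rad) and "tvec" (3), from world to camera coordinates, as OpenCV has them. Camera axes: x right, y down, z forward; pixel columns grow to the right and rows downward; lengths in m; the calibration is good to about 2 mm. A picture is of the moment at which its call begins: read the wrist's pose just before it. camera_model takes no time and is no camera call; for the wrist camera it gives the pose at the moment of the call.
- job.close_job(): hands the job in; it is judged then, once.
The state is a dict: "time_s": time; "joints": joint angles; "qd": joint speeds; "joint_torque": joint torques, N m; "tcp_pos": TCP position; "eef_rot": TCP orientation; "contact_force": force on the tool from outside, world axes, zero at the start; "moment": the same for the moment, N m; "gripper_width": finger opening in m; "gripper_force": force on a finger pad.
Only numpy, scipy, OpenCV 4.12 (cv2) and the standard library are available. Lean on these libraries where they do the work, as an engineer would, in place of code of your own. Each camera call takes 0.05 s, during which the arm holds its last target. There are 200 camera calls.

## Working session

There is one attempt and no reset: what is moved stays moved. The work goes in short steps, Python scripts to look and compute and a tool call to move; the robot and the scene stay as the last step left them, time stands still between calls to the robot, and variables do not carry over. Pictures are saved under pics/ and viewed, at most 10 in all, crops included, and the job is handed in when it is done.

Besides the shell and the picture viewer there is one more tool, called after "Call:" as a command line: name --argument value ..., lists and objects as JSON in quotes. drive_tool: Moves the arm, as the interface text tells. Its arguments: {"type":"object","properties":{"increments":{"type":"array"},"squeeze":{"type":"number"}},"required":["increments"]}

```bash
mkdir -p pics; ls; python3 - <<'E'
from plant import r,capture,camera_model,job
import cv2
s=r.get_state();print(s)
for n in("top","side"):
    cv2.imwrite(f"pics/{n}0.png",capture(n)[:,:,::-1]);print(camera_model(n))
E
```

```text
pics
{'time_s': 0.0, 'joints': array([ 9.17365557e+01,  2.05900443e+01,  6.35477062e-01, -2.17270542e-02,
       -7.01345493e+01, -1.65066824e+01]), 'qd': array([-0.06160135, -0.09840214,  0.01442117,  0.03354986, -0.07168221,
        0.02140091]), 'joint_torque': array([ 1.19692344e-03, -5.82726717e+01,  2.93046874e+01,  6.99694365e+00,
        6.94389077e-03, -1.56068609e-04]), 'tcp_pos': array([0.17198222, 0.65225278, 0.23664624]), 'eef_rot': array([ 1.79908752e+02, -5.73983092e-03, -1.47775212e+01]), 'contact_force': array([-0.13029483,  0.50901251,  0.69123662]), 'moment': array([-0.01180192, -0.00188611, -0.01029004]), 'gripper_force': 0.0, 'gripper_width': 0.08793177285087153}
{'camera_matrix': array([[394.49451685,   0.        , 318.60069613],
       [  0.        , 394.49451685, 202.72116041],
       [  0.        ,   0.        ,   1.        ]]), 'k1': -0.05492698014932809, 'rvec': array([ 2.13854133, -2.13933152,  0.15387696]), 'tvec': array([-0.00810357,  0.57263785,  0.89878245])}
{'camera_matrix': array([[402.44232523,   0.        , 320.52801699],
       [  0.        , 402.44232523, 201.97041068],
       [  0.        ,   0.        ,   1.        ]]), 'k1': -0.10235737088657475, 'rvec': array([-0.00655038,  2.75730759, -1.48188114]), 'tvec': array([0.55733839, 0.13193426, 0.99088172])}
```

View pics/top0.png

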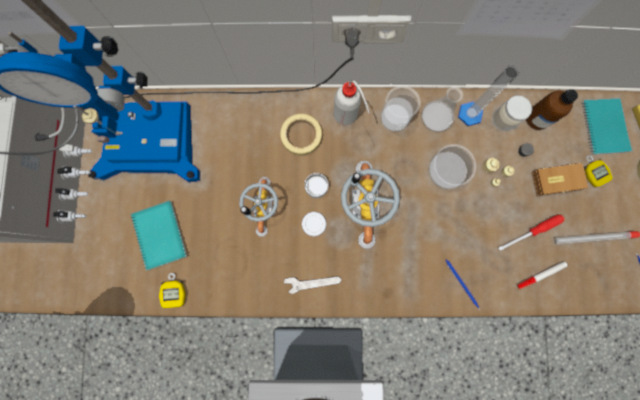

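View pics/side0.png

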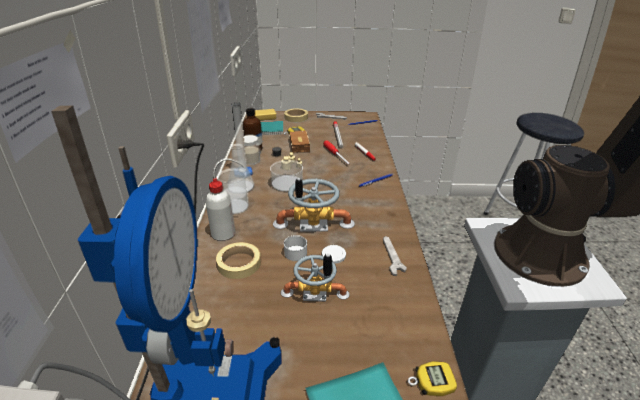

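The top view shows the larger wheel's hub near (370,197) with its grip near (356,178), and the smaller wheel's hub near (259,203) with its grip near (246,211). In the side view the larger grip is near (299,187) and the smaller near (327,265). I'll zoom in on the top view and compute positions.

```bash
cat > h.py <<'E'
import numpy as np,cv2
from plant import r,capture,camera_model,job
def ray(n,uv,m=None):
    m=m or camera_model(n);K=m['camera_matrix'];k=m['k1']
    p=cv2.undistortPoints(np.array([[uv]],float),K,np.array([k,0,0,0.]))[0,0]
    R=cv2.Rodrigues(m['rvec'])[0];return -R.T@m['tvec'].ravel(),R.T@np.r_[p,1]
def atz(n,uv,z,m=None):
    c,d=ray(n,uv,m);return c+d*(z-c[2])/d[2]
def proj(n,X,m=None):
    m=m or camera_model(n)
    return cv2.projectPoints(np.atleast_2d(X).astype(float),m['rvec'],m['tvec'],m['camera_matrix'],np.array([m['k1'],0,0,0.]))[0][:,0]
E
python3 - <<'E'
from h import *
for n,uv,z in [("top",(370,197),.107),("top",(356,178),.16),("top",(259,203),.08),("top",(246,211),.131),("side",(314,193),.107),("side",(299,181),.16),("side",(327,256),.131)]:
    print(n,uv,atz(n,uv,z).round(4))
t=cv2.imread("pics/top0.png");s=cv2.imread("pics/side0.png")
a=cv2.resize(t[150:260,330:410],None,fx=5,fy=5,interpolation=2)
b=cv2.resize(s[170:240,270:360],None,fx=4.4,fy=4.4,interpolation=2)
o=np.zeros((550,800,3),np.uint8);o[:550,:400]=a;o[:b.shape[0],400:400+b.shape[1]]=b
cv2.imwrite("pics/crop.png",o)
E
```

```text
top (370, 197) [ 0.5757 -0.1235  0.107 ]
top (356, 178) [ 0.6075 -0.0881  0.16  ]
top (259, 203) [0.5665 0.1285 0.08  ]
top (246, 211) [0.5413 0.1481 0.131 ]
side (314, 193) [ 0.575  -0.1091  0.107 ]
side (299, 181) [ 0.6107 -0.0783  0.16  ]
side (327, 256) [0.5466 0.1585 0.131 ]
```

View pics/crop.png

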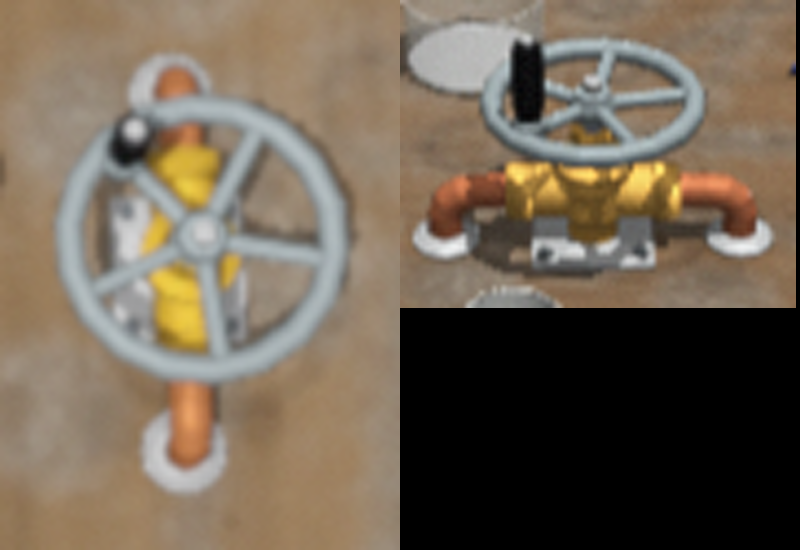

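The enlarged crop puts the rim centre at about (370.2,197.3) in the top view and the grip cap at about (356.5,175.7). In the side view the grip top is at about (298.5,179.4), its bottom at (298.8,197.5), and the hub at (313.8,191.5).

```bash
python3 - <<'E'
from h import *
from scipy.optimize import least_squares
ph=np.linspace(0,2*np.pi,181)
def pred(p):
    x,y,t=p; out=[]
    c=np.c_[x+.0625*np.cos(ph),y+.0625*np.sin(ph),0*ph+.103]
    g=np.array([x+.05*np.cos(t),y+.05*np.sin(t)])
    for n in("top","side"):
        q=proj(n,c);out+=[(q[:,0].max()+q[:,0].min())/2,(q[:,1].max()+q[:,1].min())/2]
        out+=list(proj(n,np.r_[g,.160])[0])
    out+=list(proj("side",np.r_[g,.111])[0])
    return np.array(out)
obs=np.array([370.,197.3,356.4,175.6,313.9,192.7,298.5,179.6,298.8,197.4])
s=least_squares(lambda p:pred(p)-obs,[.575,-.12,2.3],loss='soft_l1')
x,y,t=s.x;print(s.x,np.degrees(t),s.fun.round(1),"grip",x+.05*np.cos(t),y+.05*np.sin(t))
for n,uv in[("top",(347,88)),("top",(402,100))]:print(atz(n,uv,.18))
E
```

```text
[ 0.5762607  -0.12280155  0.76595285] 43.885865504221734 [-0.5  0.1 -0.4  0.2 -0.4 -0.6  0.  -0.7  0.1 -1.4] grip 0.6122968098936489 -0.08814034601965334
[ 0.80040454 -0.07020846  0.18      ]
[ 0.77322983 -0.18723819  0.18      ]
```

Call:
drive_tool --increments '[[[1,0.35,0.35,0,0],[1,0.7,0.7,0,0],[1,1,1,0,0],[1,1,1,0,0]]]' --squeeze 20

```text
time_s: 0.6
tcp_pos: [0.2588, 0.5032, 0.238]
eef_rot: [180.0, 0.0, -14.9]
contact_force: [0.2, 0.5, -0.6]
gripper_width: 0.0875
gripper_force: 0.0
```

Call:
drive_tool --increments '[[[1,0.35,0.35,0,0],[1,0.7,0.7,0,0],[1,1,1,0,0],[1,1,1,0,0]]]'

```text
time_s: 1.1
tcp_pos: [0.3438, 0.3573, 0.2376]
eef_rot: [180.0, 0.0, -14.9]
contact_force: [-0.0, 0.6, -0.2]
gripper_width: 0.0876
gripper_force: 0.0
```

Call:
drive_tool --increments '[[[1,0.35,0.35,0,0],[1,0.7,0.7,0,0],[1,1,1,0,0],[1,1,1,0,0]]]'

```text
time_s: 1.6
tcp_pos: [0.4294, 0.2114, 0.2374]
eef_rot: [180.0, 0.0, -15.0]
contact_force: [0.2, -0.7, -1.0]
gripper_width: 0.0877
gripper_force: 0.0
```

Call:
drive_tool --increments '[[[1,0.35,0.35,0,0],[1,0.7,0.7,0,0],[1,1,1,0,0],[1,1,1,0,0]]]'

```text
time_s: 2.1
tcp_pos: [0.5152, 0.0652, 0.2369]
eef_rot: [180.0, 0.0, -14.9]
contact_force: [-0.2, -0.6, -1.1]
gripper_width: 0.0878
gripper_force: 0.0
```

Call:
drive_tool --increments '[[[1,0.35,0.35,0,0],[1,0.7,0.7,0,0],[1,0.9,0.9,0,0],[1,0.9,0.9,0,0],[1,0.9,0.9,0,0]]]'

```text
time_s: 2.72
tcp_pos: [0.5908, -0.0642, 0.2371]
eef_rot: [180.0, 0.0, -14.7]
contact_force: [-0.4, 0.4, 0.6]
gripper_width: 0.0878
gripper_force: 0.0
```

```bash
cat >> h.py <<'E'
from scipy.spatial.transform import Rotation as Ro
def tool(d,yaw=-14.85):  # world delta -> scaled tool shift
    return (Ro.from_euler('xyz',[180,0,yaw],degrees=True).as_matrix().T@np.asarray(d)/.12).round(3)
E
python3 - <<'E'
from h import *
p=r.get_state()['tcp_pos'];m=camera_model("wrist");im=capture("wrist")
import json;json.dump({k:np.asarray(v).tolist() for k,v in m.items()},open("w.json","w"))
cv2.imwrite("pics/w0.png",im[:,:,::-1])
h=np.array([.5763,-.1228]);g=np.array([.6123,-.0881])
print(p,proj("wrist",[[*h,.108],[*g,.16],[*g,.111]],m), tool(np.r_[g,.137]-p))
E
```

```text
[ 0.59078898 -0.06421964  0.23712457] [[389.38692293 192.96910614]
 [342.34168827 172.81801021]
 [337.80495899 161.73582537]] [0.224 0.146 0.834]
```

View pics/w0.png

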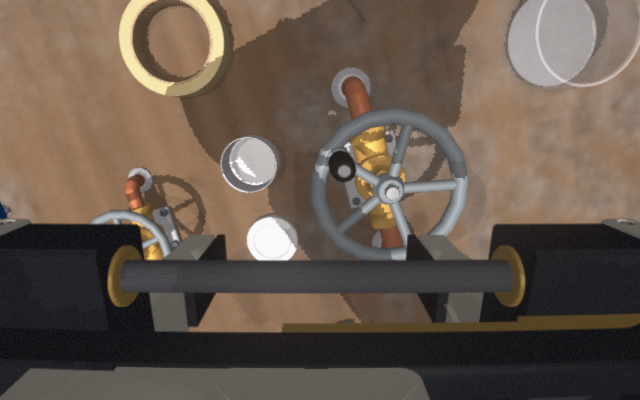

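The wrist view shows the stem top at (391,190) and the grip top at (344,172). That is within about 1.5 mm of the prediction, with both shifted slightly towards −y. I'll descend on the grip and close.

Call:
drive_tool --increments '[[[1,0.227,0.157,0,0],[1,0.227,0.157,0.4,0],[1,0.227,0.157,0.7,0],[1,0.227,0.157,0.834,0],[1,0.227,0.157,0.834,0]]]'

```text
time_s: 3.4
tcp_pos: [0.6121, -0.0901, 0.1372]
eef_rot: [180.0, 0.1, -14.7]
contact_force: [0.5, -0.9, 0.3]
gripper_width: 0.0874
gripper_force: 0.0
```

Call:
drive_tool --increments '[[[-1,0,0,0,0],[-1,0,0,0,0],[-1,0,0,0,0],[-1,0,0,0,0],[-1,0,0,0,0]]]'

```text
time_s: 4.03
tcp_pos: [0.6123, -0.091, 0.1376]
eef_rot: [-180.0, -0.0, -14.8]
contact_force: [0.3, -0.2, -0.6]
gripper_width: 0.0433
gripper_force: 0.0
```

Call:
drive_tool --increments '[[[-1,0,0,0,0],[-1,0,0,0,0],[-1,0,0,0,0]]]'

```text
time_s: 4.4
tcp_pos: [0.6129, -0.0904, 0.1375]
eef_rot: [-179.9, -0.1, -14.8]
contact_force: [2.5, 3.7, -0.3]
gripper_width: 0.0175
gripper_force: 20.0
```

```bash
cat >> h.py <<'E'
def table(a0,step,n,calls,c=(.5763,-.124),R=.05,start=None):
    P=lambda a:np.array([c[0]+R*np.cos(np.radians(a)),c[1]+R*np.sin(np.radians(a)),0])
    s=P(a0) if start is None else np.r_[start,0]
    for k in range(calls):
        A=a0+step*(np.arange(n)+1)
        print(A[-1],[[-1,*map(float,tool(P(a)-s)[:2].round(3)),0,0] for a in A]); a0=A[-1]; s=P(a0)
E
python3 -c "
from h import *
table(42.6,12,5,2,start=(.6123,-.09))"
```

```text
102.6 [[-1, -0.071, -0.039, 0, 0], [-1, -0.155, -0.061, 0, 0], [-1, -0.242, -0.065, 0, 0], [-1, -0.328, -0.051, 0, 0], [-1, -0.409, -0.019, 0, 0]]
162.6 [[-1, -0.073, 0.048, 0, 0], [-1, -0.134, 0.11, 0, 0], [-1, -0.181, 0.184, 0, 0], [-1, -0.211, 0.265, 0, 0], [-1, -0.224, 0.351, 0, 0]]
```

Call:
drive_tool --increments '[[[-1,-0.071,-0.039,0,0],[-1,-0.155,-0.061,0,0],[-1,-0.242,-0.065,0,0],[-1,-0.328,-0.051,0,0],[-1,-0.409,-0.019,0,0]]]'

```text
time_s: 5.03
tcp_pos: [0.566, -0.0742, 0.1375]
eef_rot: [-179.8, -0.1, -14.7]
contact_force: [1.9, 8.5, -1.1]
gripper_width: 0.0177
gripper_force: 20.0
```

Call:
drive_tool --increments '[[[-1,-0.073,0.048,0,0],[-1,-0.134,0.11,0,0],[-1,-0.181,0.184,0,0],[-1,-0.211,0.265,0,0],[-1,-0.224,0.351,0,0]]]'

```text
time_s: 5.65
tcp_pos: [0.5271, -0.1098, 0.1374]
eef_rot: [-180.0, 0.1, -14.8]
contact_force: [-1.0, 3.2, 0.8]
gripper_width: 0.0178
gripper_force: 20.0
```

```bash
python3 -c "
from h import *
c=(.5763,-.1235)
table(162.6,14,5,4,c,start=(.5763+.05*np.cos(np.radians(162.6)),-.124+.05*np.sin(np.radians(162.6))))
print();table(442.6,4,5,15,c)"
```

```text
232.6 [[-1, 0.007, 0.097, 0, 0], [-1, 0.039, 0.194, 0, 0], [-1, 0.093, 0.279, 0, 0], [-1, 0.167, 0.349, 0, 0], [-1, 0.255, 0.399, 0, 0]]
302.6 [[-1, 0.098, 0.027, 0, 0], [-1, 0.199, 0.03, 0, 0], [-1, 0.299, 0.008, 0, 0], [-1, 0.389, -0.037, 0, 0], [-1, 0.467, -0.103, 0, 0]]
372.6 [[-1, 0.059, -0.083, 0, 0], [-1, 0.096, -0.177, 0, 0], [-1, 0.11, -0.278, 0, 0], [-1, 0.098, -0.379, 0, 0], [-1, 0.063, -0.474, 0, 0]]
442.6 [[-1, -0.057, -0.084, 0, 0], [-1, -0.133, -0.151, 0, 0], [-1, -0.223, -0.198, 0, 0], [-1, -0.322, -0.222, 0, 0], [-1, -0.424, -0.221, 0, 0]]

462.6 [[-1, -0.029, 0.005, 0, 0], [-1, -0.057, 0.012, 0, 0], [-1, -0.085, 0.02, 0, 0], [-1, -0.112, 0.031, 0, 0], [-1, -0.138, 0.043, 0, 0]]
482.6 [[-1, -0.025, 0.014, 0, 0], [-1, -0.05, 0.03, 0, 0], [-1, -0.073, 0.048, 0, 0], [-1, -0.094, 0.067, 0, 0], [-1, -0.115, 0.088, 0, 0]]
502.6 [[-1, -0.019, 0.022, 0, 0], [-1, -0.036, 0.045, 0, 0], [-1, -0.052, 0.07, 0, 0], [-1, -0.066, 0.096, 0, 0], [-1, -0.078, 0.122, 0, 0]]
522.6 [[-1, -0.01, 0.027, 0, 0], [-1, -0.018, 0.055, 0, 0], [-1, -0.025, 0.083, 0, 0], [-1, -0.029, 0.112, 0, 0], 
[... 856 characters left out ...]
1, 0.025, -0.014, 0, 0], [-1, 0.05, -0.03, 0, 0], [-1, 0.073, -0.048, 0, 0], [-1, 0.094, -0.067, 0, 0], [-1, 0.115, -0.088, 0, 0]]
682.6 [[-1, 0.019, -0.022, 0, 0], [-1, 0.036, -0.045, 0, 0], [-1, 0.052, -0.07, 0, 0], [-1, 0.066, -0.096, 0, 0], [-1, 0.078, -0.122, 0, 0]]
702.6 [[-1, 0.01, -0.027, 0, 0], [-1, 0.018, -0.055, 0, 0], [-1, 0.025, -0.083, 0, 0], [-1, 0.029, -0.112, 0, 0], [-1, 0.031, -0.141, 0, 0]]
722.6 [[-1, 0.0, -0.029, 0, 0], [-1, -0.001, -0.058, 0, 0], [-1, -0.005, -0.087, 0, 0], [-1, -0.011, -0.115, 0, 0], [-1, -0.019, -0.143, 0, 0]]
742.6 [[-1, -0.01, -0.027, 0, 0], [-1, -0.021, -0.054, 0, 0], [-1, -0.035, -0.08, 0, 0], [-1, -0.05, -0.105, 0, 0], [-1, -0.067, -0.128, 0, 0]]
```

Call:
drive_tool --increments '[[[-1,0.007,0.097,0,0],[-1,0.039,0.194,0,0],[-1,0.093,0.279,0,0],[-1,0.167,0.349,0,0],[-1,0.255,0.399,0,0]]]'

```text
time_s: 6.28
tcp_pos: [0.5471, -0.1647, 0.1374]
eef_rot: [-180.0, -0.0, -14.8]
contact_force: [2.2, 8.1, -0.7]
gripper_width: 0.0178
gripper_force: 20.0
```

Call:
drive_tool --increments '[[[-1,0.098,0.027,0,0],[-1,0.199,0.03,0,0],[-1,0.299,0.008,0,0],[-1,0.389,-0.037,0,0],[-1,0.467,-0.103,0,0]]]'

```text
time_s: 6.9
tcp_pos: [0.6025, -0.1656, 0.1373]
eef_rot: [-180.0, 0.2, -14.8]
contact_force: [-11.4, 13.0, 11.1]
gripper_width: 0.0177
gripper_force: 20.0
```

Call:
drive_tool --increments '[[[-1,0.059,-0.083,0,0],[-1,0.096,-0.177,0,0],[-1,0.11,-0.278,0,0],[-1,0.098,-0.379,0,0],[-1,0.063,-0.474,0,0]]]'

```text
time_s: 7.52
tcp_pos: [0.6248, -0.1149, 0.1374]
eef_rot: [179.9, 0.1, -14.8]
contact_force: [-5.3, -3.8, 3.0]
gripper_width: 0.0177
gripper_force: 20.0
```

Call:
drive_tool --increments '[[[-1,-0.057,-0.084,0,0],[-1,-0.133,-0.151,0,0],[-1,-0.223,-0.198,0,0],[-1,-0.322,-0.222,0,0],[-1,-0.424,-0.221,0,0]]]'

```text
time_s: 8.15
tcp_pos: [0.5828, -0.0737, 0.1375]
eef_rot: [-179.9, -0.1, -14.7]
contact_force: [3.9, 0.7, -3.2]
gripper_width: 0.0178
gripper_force: 20.0
```

Call:
drive_tool --increments '[[[-1,-0.029,0.005,0,0],[-1,-0.057,0.012,0,0],[-1,-0.085,0.02,0,0],[-1,-0.112,0.031,0,0],[-1,-0.138,0.043,0,0]]]'

```text
time_s: 8.78
tcp_pos: [0.5653, -0.0743, 0.1375]
eef_rot: [-179.9, -0.0, -14.8]
contact_force: [1.4, 8.6, -1.1]
gripper_width: 0.0175
gripper_force: 20.0
```

Call:
drive_tool --increments '[[[-1,-0.025,0.014,0,0],[-1,-0.05,0.03,0,0],[-1,-0.073,0.048,0,0],[-1,-0.094,0.067,0,0],[-1,-0.115,0.088,0,0]]]'

```text
time_s: 9.4
tcp_pos: [0.5484, -0.0812, 0.1374]
eef_rot: [-179.9, 0.1, -14.8]
contact_force: [-2.6, 8.1, 1.6]
gripper_width: 0.018
gripper_force: 20.0
```

Call:
drive_tool --increments '[[[-1,-0.019,0.022,0,0],[-1,-0.036,0.045,0,0],[-1,-0.052,0.07,0,0],[-1,-0.066,0.096,0,0],[-1,-0.078,0.122,0,0]]]'

```text
time_s: 10.02
tcp_pos: [0.5351, -0.0935, 0.1374]
eef_rot: [-180.0, 0.1, -14.8]
contact_force: [-2.2, 6.4, 1.5]
gripper_width: 0.018
gripper_force: 20.0
```

Call:
drive_tool --increments '[[[-1,-0.01,0.027,0,0],[-1,-0.018,0.055,0,0],[-1,-0.025,0.083,0,0],[-1,-0.029,0.112,0,0],[-1,-0.031,0.141,0,0]]]'

```text
time_s: 10.65
tcp_pos: [0.5273, -0.1095, 0.1374]
eef_rot: [180.0, 0.1, -14.8]
contact_force: [-2.6, 3.2, 2.5]
gripper_width: 0.0177
gripper_force: 20.0
```

Call:
drive_tool --increments '[[[-1,0,0.029,0,0],[-1,0.001,0.058,0,0],[-1,0.005,0.087,0,0],[-1,0.011,0.115,0,0],[-1,0.019,0.143,0,0]]]'

```text
time_s: 11.28
tcp_pos: [0.5256, -0.1249, 0.1373]
eef_rot: [-179.8, 0.1, -14.8]
contact_force: [-6.5, 25.8, 8.3]
gripper_width: 0.0178
gripper_force: 20.0
```

Force jumped to 26 N against the motion, which is probably the stop. I'll nudge 1° further to confirm and hold.

Call:
drive_tool --increments '[[[-1,0,0.004,0,0],[-1,0.001,0.008,0,0],[-1,0.001,0.008,0,0]]]'

```text
time_s: 11.65
tcp_pos: [0.5257, -0.1248, 0.1373]
eef_rot: [-179.8, 0.1, -14.8]
contact_force: [-6.7, 20.5, 6.7]
gripper_width: 0.0176
gripper_force: 20.0
```

Call:
drive_tool --increments '[[[-1,0,0.008,0,0],[-1,0.001,0.016,0,0],[-1,0.001,0.016,0,0]]]' --squeeze 35

```text
time_s: 12.02
tcp_pos: [0.5257, -0.1251, 0.1373]
eef_rot: [-179.6, 0.1, -14.8]
contact_force: [-8.4, 30.9, 8.9]
gripper_width: 0.0175
gripper_force: 35.0
```

The stop is confirmed: the grip stays at about 181.5° while the force rises to 31 N. Next I'll turn back clockwise to about 91.5°.

```bash
python3 -c "
from h import *
table(181.5,-9,5,2,(.5763,-.1235),start=(.5263,-.1287))"
```

```text
136.5 [[-1, -0.022, -0.095, 0, 0], [-1, -0.025, -0.161, 0, 0], [-1, -0.018, -0.226, 0, 0], [-1, -0.001, -0.289, 0, 0], [-1, 0.026, -0.348, 0, 0]]
91.5 [[-1, 0.036, -0.055, 0, 0], [-1, 0.08, -0.103, 0, 0], [-1, 0.131, -0.144, 0, 0], [-1, 0.187, -0.177, 0, 0], [-1, 0.248, -0.2, 0, 0]]
```

Call:
drive_tool --increments '[[[-1,-0.022,-0.095,0,0],[-1,-0.025,-0.161,0,0],[-1,-0.018,-0.226,0,0],[-1,-0.001,-0.289,0,0],[-1,0.026,-0.348,0,0]]]' --squeeze 20

```text
time_s: 12.65
tcp_pos: [0.5389, -0.0897, 0.1374]
eef_rot: [180.0, 0.1, -14.8]
contact_force: [-6.6, 1.2, 4.2]
gripper_width: 0.0177
gripper_force: 20.0
```

Call:
drive_tool --increments '[[[-1,0.036,-0.055,0,0],[-1,0.08,-0.103,0,0],[-1,0.131,-0.144,0,0],[-1,0.187,-0.177,0,0],[-1,0.248,-0.2,0,0]]]'

```text
time_s: 13.28
tcp_pos: [0.5752, -0.0733, 0.1374]
eef_rot: [-179.9, -0.0, -14.8]
contact_force: [-4.1, 2.5, 0.9]
gripper_width: 0.0178
gripper_force: 20.0
```

Call:
drive_tool --increments '[[[-1,0,0,0,0],[0.5,0,0,0,0],[0.5,0,0,0,0],[0.5,0,0,0,0],[0.5,0,0,0,0]]]'

```text
time_s: 13.9
tcp_pos: [0.5746, -0.0746, 0.1376]
eef_rot: [180.0, -0.0, -14.8]
contact_force: [0.3, 0.4, 0.3]
gripper_width: 0.0522
gripper_force: 0.0
```

Call:
drive_tool --increments '[[[0.5,0,0,0,0],[0.5,0,0,0,0],[0.5,0,0,0,0],[0.5,0,0,0,0]]]'

```text
time_s: 14.4
tcp_pos: [0.5746, -0.0743, 0.1375]
eef_rot: [180.0, 0.0, -14.8]
contact_force: [0.8, -0.1, 0.6]
gripper_width: 0.0657
gripper_force: 0.0
```

Released with no contact. I'll lift straight up and check with a picture.

Call:
drive_tool --increments '[[[0.5,0,0,-0.3,0],[0.5,0,0,-0.6,0],[0.5,0,0,-0.9,0],[0.5,0,0,-0.9,0],[0.5,0,0,-0.9,0]]]'

```text
time_s: 15.02
tcp_pos: [0.5743, -0.0743, 0.2451]
eef_rot: [-180.0, 0.0, -14.8]
contact_force: [-0.3, -0.2, -0.9]
gripper_width: 0.0656
gripper_force: 0.0
```

```bash
python3 - <<'E'
from h import *
m=camera_model("wrist");cv2.imwrite("pics/w1.png",capture("wrist")[:,:,::-1])
h=np.array([.5763,-.1235]);a=np.radians(91.5)
print(proj("wrist",[[*h,.12],[*(h+.05*np.r_[np.cos(a),np.sin(a)]),.16]],m),r.get_state()['contact_force'])
E
```

```text
[[374.72872014 177.45143918]
 [314.03189022 208.31903452]] [ 1.24617722  0.65683887 -0.47014048]
```

View pics/w1.png

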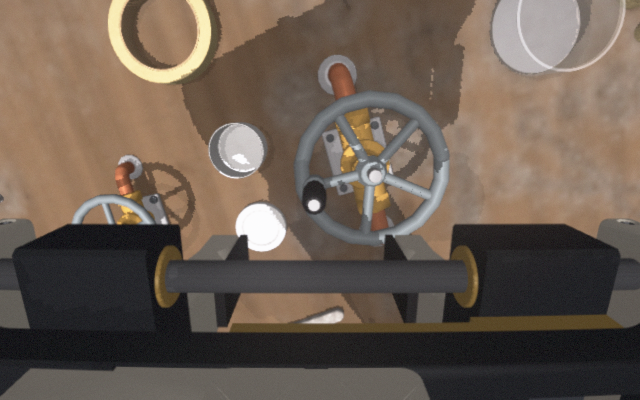

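The grip top is at (314,205) and the stem at (374,174). The predicted grip position was (314,208), so the wheel rests where planned and the gripper is clear.

```bash
python3 -c "
from plant import job
print(job.close_job())"
```

```text
the job is handed in; nothing more can be done
None
```

I cranked the larger valve anticlockwise to its open stop, turned it back about 90° clockwise and let go, never touched the smaller valve, and handed the job in at about 15 s; the hand-in returned no verdict.

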